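Set out the soldering place

ROBOT

A 6-joint arm with a two-finger parallel gripper is mounted at the origin on a cart in front of the work surface, level with it; the furniture and walls round the work are solid. World frame = base frame: x ahead of the robot, y to its left, z up, the work surface at z = 0. Lengths are in mm, angles in degrees, forces in N, time in s.
With the tool pointing down it reaches from about 225 to 875 mm from the base axis. Payload 3.4 kg.
Tool frame: the origin (TCP) lies at the very end of the fingers, on their centre line; the grasp point (between the pads) lies robot.grip_depth behind it (robot.grip_depth is the distance from the TCP to the grasp point, in mm); z points along the fingers, y is the direction in which the jaws open and shut (so a half turn about z gives the same grasp; the last joint's range is limited). The gripper opens to 85 mm and grips with 20 to 120 N. Pads are 22 mm wide; open, the fingers measure 114 mm over their backs; the gripper's body (76 mm by 85 mm) begins 54 mm behind the grasp point. The pads swing forward as they close: fully open they stand 13 mm farther back than shut.
Start: joints at [-83.824, 15.808, 86.224, -0, 77.962, -6.933], TCP at [130.411, -560.05, 231.328] pointing down, gripper open.
Joint ranges: [-165.64, 165.64], [-43.16, 119.46], [12.63, 154.43], [-67.54, 247.53], [6.08, 155.33], [-154.97, 154.97]. Speed limits (degrees/s): [147.25, 147.25, 180, 180, 180, 180].

INTERFACE

Orientations are given as a 3x3 rotation matrix whose columns are the frame's x, y, z axes.
In Python, from station import robot gives the robot as it stands. Calls block until the motion is done:
- robot.reach(position, orientation): joint-space move of the TCP to a pose.
- robot.line_to(position, rotation=None, rate=150, force_limit=None): straight line of the TCP; rotation=None keeps the orientation; rate is the mean speed in mm/s. With force_limit (N) it stops when the force on the tool has changed by that much, and returns True; else False.
- robot.goto_joints(angles): joint-space move.
- robot.command_gripper(opening, grip_force=None): finger opening in mm; grip_force is the grip in N (None keeps the last); returns when the fingers have stopped.
- robot.hold(seconds).
- robot.inverse_kinematics(position, orientation): joint angles nearest the present ones, or None.
- robot.get_state(): the state.
- robot.read_camera(name): name is "scene" or "top"; returns (picture, depth): 384x512x3 uint8, red, green, blue; 384x512 float32, mm along the optical axis (not along the pixel's ray), 0 where there is no reading.
- robot.camera_model(name): a dict with "intrinsics" (3x3 intrinsics, pixels), "k1" (the pictures are not rectified: a ray, as slopes to the right and down, at radius r is drawn at 1 + k1 r^2 times it, then the intrinsics apply), "position" and "orientation" of the camera in the world. Camera axes: x right, y down, z forward; pixel columns grow to the right and rows downward; lengths in mm; the calibration is good to about 2 mm. A picture is of the moment at which its call begins. camera_model takes no time and is no camera call.
A pose or a line that the arm cannot do raises robot.IKError and nothing moves.
- robot.hand_in(): hands the job in, once; it reports no verdict.
The state is a dict: "time_s": time; "joint_pos": joint angles; "joint_velocities": joint speeds; "tau": joint torques, N m; "position": TCP position; "eef_rot": TCP orientation; "ft_force": force on the tool from outside, world axes, zero at the start; "ft_torque": the same for the moment, N m; "width": finger opening in mm.
Only numpy, scipy, OpenCV 4.12 (cv2) and the standard library are available. Lean on these libraries where they do the work, as an engineer would, in place of code of your own. Each camera call takes 0.05 s, during which the arm holds its last target.

TASK

Set out the soldering place on the bench: lay the white block flat, midway between the iron stand and the jar with its long sides in line with the two, and stand the solder spool upright, centred on top of the block. Stand the flux bottle behind the block (on the side away from the robot), 9 cm from the middle of the block to the middle of the bottle, and lay the flat fid in front of the block (on the robot's side), parallel to its long sides and also 9 cm middle to middle, both centred on the block's length. Leave the jar, the lead strip and the red pliers where they are.

Things in the scene. Friction and masses are not known exactly. Their poses are not given: they have to be found in the camera images.
- white_block_mid (a point): plain white foam block, rectangular, firm, about 30 g, loose, 62 x 92 x 26 mm, lying flat; the point is its centre, 13 mm above its underside; its x axis is along the 62 mm width (grasp across this), y along the 92 mm length, z up. Belongs midway between the iron stand and the jar, its y axis along the line that joins them (either way round)
- solder_spool_mid (a point): spool of solder with pale flanges, loose, 55 mm diameter, 40 mm high, standing upright on a flange, about 0.32 kg; the point is its centre, 20 mm above its underside; z along its axis, up. Belongs on top of the white block
- flux_bottle_mid (a point): cream bottle with a red pointed cap, loose, 48 mm diameter, 103 mm high with the cap, standing upright; the straight body reaches up to about 70 mm; the point is on its axis, 51.5 mm above its underside; z up. Belongs behind the white block
- fid_mid (a point): fid: flat pale tongue-shaped hand tool for lead, loose, 21 mm wide (x), 128 mm long (y), 8 mm thick (z up), lying flat; the point is its centre, 4 mm above its underside. Belongs in front of the white block, its length along the block's length
- iron_stand: soldering iron stand: black base with a yellow sponge and a wire coil, 113 x 75 x 108 mm, fixed to the bench; origin at the middle of its 113 x 75 mm outline on the bench, z up. Its x axis points away from the robot, square to the line that joins it and the jar; its y axis lies along that line. It stands at either the left or the right end of the arrangement
- scrap_jar: glass jar with a red lid and coloured glass in it, 86 mm diameter, 119 mm high, loose, standing upright, not to be moved; origin on its axis at the bench top. It stands 270 mm from the iron stand, at the other end of the arrangement
- came_offcut1: bystander: short thin grey strip of lead came, 9 x 160 x 9 mm, loose, lying on the bench; origin at its middle on the bench, y along its length
- running_pliers: bystander: pliers with red handles, 56 x 144 x 14 mm, loose, lying on the bench; origin at their middle on the bench, y along their length
Things that resemble listed ones, but are neither listed nor needed, are in the scene too. What is shaped like the part that bears solder_spool_mid but green is not meant.

How it is judged (in metres and radians):
At the end, for the whole second after the job is handed in: Block flat within 15 mm of midway between stand and jar, its length within 11 deg of their line; spool upright on it, within 12 mm of centre; bottle upright behind and fid flat in front, each 90 +-15 mm from the block's middle, within 15 mm of its midline, fid parallel within 11 deg; all at rest (x of white_block_mid in the frame of iron_stand between -0.015 and 0.015 m and (y of white_block_mid in the frame of iron_stand between -0.15 and -0.12 m or y of white_block_mid in the frame of iron_stand between 0.12 and 0.15 m) and horizontal distance between white_block_mid and scrap_jar below 0.16 m and angle between the y axis of white_block_mid and the y axis of iron_stand, either way round below 0.2 rad and angle between white_block_mid's own z axis and vertical below 0.06 rad and height (world z) of white_block_mid between 0.009 and 0.017 m and horizontal distance between solder_spool_mid and white_block_mid below 0.012 m and height (world z) of solder_spool_mid between 0.041 and 0.051 m and angle between each of solder_spool_mid, flux_bottle_mid's own z axis and vertical below 0.08 rad and height (world z) of flux_bottle_mid between 0.0465 and 0.0565 m and y of flux_bottle_mid in the frame of white_block_mid between -0.015 and 0.015 m and horizontal distance between flux_bottle_mid and white_block_mid between 0.075 and 0.105 m and x of flux_bottle_mid in the frame of iron_stand above 0.05 m and height (world z) of fid_mid between 0 and 0.008 m and angle between fid_mid's own z axis and vertical below 0.12 rad and y of fid_mid in the frame of white_block_mid between -0.015 and 0.015 m and horizontal distance between fid_mid and white_block_mid between 0.075 and 0.105 m and x of fid_mid in the frame of iron_stand below -0.05 m and angle between the y axis of fid_mid and the y axis of white_block_mid, either way round below 0.2 rad and linear speed of each of white_block, solder_spool, flux_bottle, fid below 0.02 m/s); the robot touches nothing.
It fails at once if the scrap jar is moved by more than 20 mm (distance of scrap_jar from where it was at the start of the episode above 0.02 m).
It fails at once if the lead strip is moved by more than 20 mm (distance of came_offcut1 from where it was at the start of the episode above 0.02 m).
It fails at once if the red pliers are moved by more than 20 mm (distance of running_pliers from where it was at the start of the episode above 0.02 m).
It also fails if it takes over 115 s, if anything falls off the work surface, if the arm or the gripper's body presses on something with over 40 N, if the wrist force passes 120 N, or if a joint passes its speed limit or range.

## Working session

There is one attempt and no reset: what is moved stays moved. The work goes in short steps, each a Python script; the robot and the scene stay as the last script left them, time stands still between calls to the robot, and variables do not carry over. Pictures are saved under pics/ and viewed, and the job is handed in when it is done.

```bash
ls; mkdir -p pics
python3 - <<'E'
from station import robot
import cv2,numpy as np
for n in ["scene","top"]:
    p,d=robot.read_camera(n)
    np.savez(f"{n}0.npz",p=p,d=d)
    cv2.imwrite(f"pics/{n}0.png",cv2.resize(p[:,:,::-1],(800,600),interpolation=cv2.INTER_CUBIC))
    print(n,robot.camera_model(n))
print(robot.grip_depth,robot.get_state())
E
```

```text
pics
scene {'intrinsics': array([[375.28890727,   0.        , 257.7564572 ],
       [  0.        , 375.28890727, 192.09056173],
       [  0.        ,   0.        ,   1.        ]]), 'k1': -0.11131528429283773, 'position': array([-193.18522087,  648.82189816,  734.58838783]), 'orientation': array([[-0.7318213 , -0.39556781,  0.55494477],
       [-0.68107693,  0.39594459, -0.61592377],
       [ 0.02391224, -0.82870622, -0.55917279]])}
top {'intrinsics': array([[492.19856707,   0.        , 252.6743628 ],
       [  0.        , 492.19856707, 202.44129337],
       [  0.        ,   0.        ,   1.        ]]), 'k1': -0.04784542798025579, 'position': array([ 388.94513443,  -74.87234148, 1346.47114777]), 'orientation': array([[-0.00953022, -0.99860674,  0.05190137],
       [-0.99992903,  0.00914604, -0.00763466],
       [ 0.00714933, -0.05197044, -0.99862303]])}
18.700000000000003 {'time_s': 0.1, 'joint_pos': array([-8.38240234e+01,  1.58450312e+01,  8.62895332e+01,  3.10812820e-04,
        7.79659055e+01, -6.93358917e+00]), 'joint_velocities': array([-0.02889022, -0.07645135, -0.12664547,  0.05891817,  0.04601947,
       -0.0386065 ]), 'tau': array([ 1.25577488e-03, -4.17699873e+01, -2.46404761e+01, -4.22266176e-04,
        5.80580338e-03, -1.61612483e-07]), 'position': array([ 130.35198738, -559.51018969,  230.50508014]), 'eef_rot': array([[ 9.73938391e-01,  2.26812648e-01, -1.83374545e-04],
       [ 2.26812619e-01, -9.73936854e-01,  1.74392434e-03],
       [ 2.16948871e-04, -1.74006653e-03, -9.99998463e-01]]), 'ft_force': array([0.34338102, 0.08648821, 0.2998875 ]), 'ft_torque': array([ 1.83855900e-02, -6.50798398e-05, -8.60844725e-03]), 'width': 85.48026954344608}
```

View pics/scene0.png

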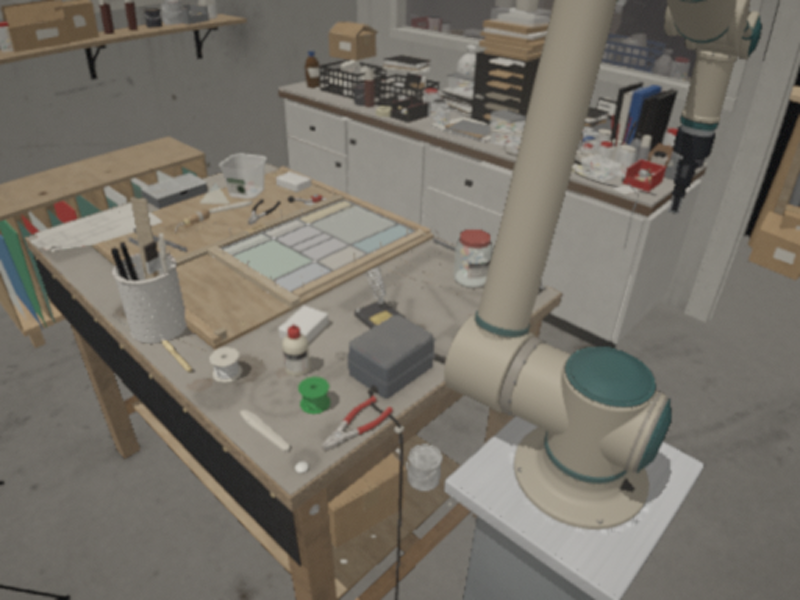

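View pics/top0.png

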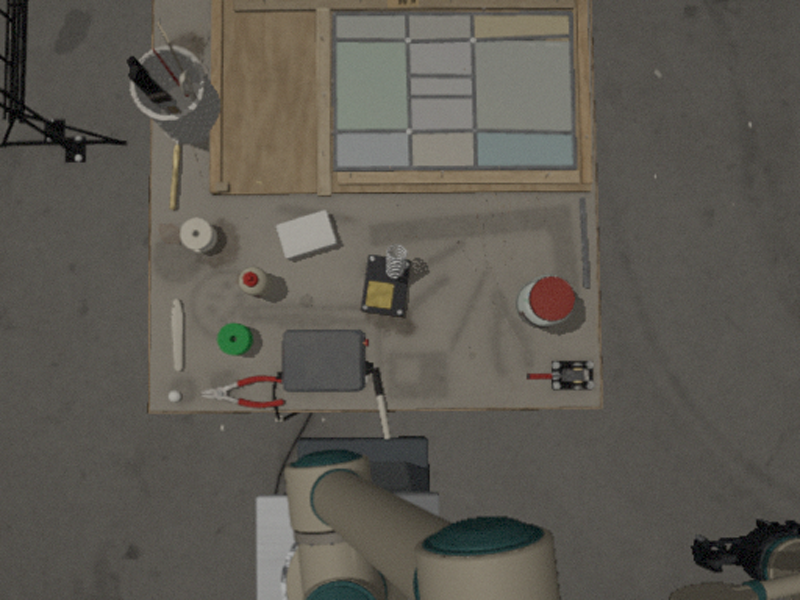

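The top view (800x600 px) shows the stand at (387,287) and the jar at (548,302). The white block is at (307,234), the spool at (199,236), the bottle at (253,281) and the fid at (178,335). The green spool decoy is at (235,340), the pliers at (245,392) and the lead strip at (586,242). Next I'll measure their positions.

```bash
cat > h.py <<'E'
import numpy as np,cv2
def cloud(cm,d):
    K=cm["intrinsics"];k1=cm["k1"];h,w=d.shape
    u,v=np.meshgrid(np.arange(w),np.arange(h))
    pts=np.stack([u,v],-1).reshape(-1,1,2).astype(np.float64)
    n=cv2.undistortPointsIter(pts,K,np.array([k1,0,0,0,0.]),None,None,(3,40,1e-9)).reshape(h,w,2)
    c=np.concatenate([n*d[...,None],d[...,None]],-1)
    return c@cm["orientation"].T+cm["position"]
def proj(cm,P):
    R=cm["orientation"];t=-R.T@cm["position"]
    return cv2.projectPoints(np.asarray(P,float).reshape(-1,1,3),cv2.Rodrigues(R.T)[0],t,cm["intrinsics"],np.array([cm["k1"],0,0,0,0.]))[0].reshape(-1,2)
E
python3 - <<'E'
from station import robot
from h import *
cm=robot.camera_model("top");z=np.load("top0.npz");p=z["p"];d=z["d"]
W=cloud(cm,d)
S=800/512
def roi(x0,y0,x1,y1): return slice(int(y0/S),int(y1/S)+1),slice(int(x0/S),int(x1/S)+1)
R=dict(block=(265,200,350,268),spool=(172,208,225,262),bottle=(230,258,285,305),fid=(165,290,192,380),green=(210,315,260,362),stand=(352,235,435,325),jar=(505,265,590,335),strip=(575,190,597,295),box=(275,322,372,396),pliers=(198,368,286,412),bench=(430,240,480,300))
for n,r in R.items():
    s=roi(*r);w=W[s].reshape(-1,3);c=p[s].reshape(-1,3)
    ok=d[s].reshape(-1)>0
    w=w[ok]
    print(n,"zpct",np.percentile(w[:,2],[2,25,50,75,95,99.5]).round(1))
    for zmin in (4,8,20,60):
        m=w[w[:,2]>zmin]
        if len(m)>15:
            rr=cv2.minAreaRect(m[:,:2].astype(np.float32))
            print("   >",zmin,len(m),"mean",m[:,:2].mean(0).round(1),"rect c",np.round(rr[0],1),np.round(rr[1],1),round(rr[2],1),"top",np.median(m[:,2]).round(1), "bbox",m[:,:2].min(0).round(),m[:,:2].max(0).round())
E
```

```text
block zpct [-4.5 -0.2  2.5 24.6 29.6 32.3]
   > 4 1006 mean [602.2  67.5] rect c [605.8  68. ] [152.2 119.3] 89.4 top 25.9 bbox [546.  -8.] [666. 143.]
   > 8 816 mean [601.6  68. ] rect c [606.1  68.7] [158.8  97.4] 83.6 top 26.7 bbox [551.  -8.] [663. 143.]
   > 20 776 mean [602.2  68.5] rect c [602.5  68.9] [62.6 92.5] 16.2 top 26.9 bbox [561.  18.] [644. 121.]
spool zpct [-4.7 -0.3  2.4 36.1 43.7 46.4]
   > 4 464 mean [603.5 254.7] rect c [606.9 259.5] [93.3 93.2] 86.9 top 39.4 bbox [559. 212.] [654. 306.]
   > 8 350 mean [602.9 254.3] rect c [619. 259.] [92.4 62.1] 19.6 top 40.9 bbox [570. 214.] [653. 304.]
   > 20 325 mean [603.2 254.8] rect c [603.5 254.7] [54.4 54.5] 77.5 top 41.1 bbox [576. 228.] [631. 283.]
bottle zpct [-4.900e+00 -1.000e-01  2.400e+00  4.830e+01  9.390e+01  1.003e+02]
   > 4 424 mean [517.9 152.2] rect c [522.5 155.9] [95.7 82.5] 89.4 top 68.7 bbox [481. 108.] [564. 204.]
   > 8 326 mean [515.4 149. ] rect c [520.2 166.2] [71.4 57.3] 57.7 top 72.0 bbox [484. 129.] [563. 200.]
   > 20 308 mean [515.7 149.1] rect c [517.3 152.2] [46.2 46.6] 86.9 top 72.6 bbo
[... 2466 characters left out ...]
 [383.7  35.5] [136.9 100.5] 89.5 top 83.8 bbox [333. -33.] [434. 104.]
pliers zpct [-4.1 -0.4  2.4  8.4 17.2 86.3]
   > 4 642 mean [333.7 169.8] rect c [334.4 177.4] [166.8  77. ] 89.9 top 10.8 bbox [296.  94.] [373. 261.]
   > 8 426 mean [333.5 163.8] rect c [328.9 169.9] [ 73.9 159.2] 5.7 top 13.0 bbox [296.  94.] [373. 250.]
   > 20 71 mean [355.6 103.4] rect c [349.  155.3] [ 39.  125.2] 4.5 top 81.3 bbox [325.  94.] [373. 216.]
   > 60 57 mean [355.5  98.4] rect c [353.5  98.7] [38.6  9.7] 0.3 top 82.4 bbox [334.  94.] [373. 104.]
bench zpct [-5.2 -1.5  0.4  2.2  4.7  7.3]
   > 4 115 mean [ 542.6 -191.2] rect c [ 540.1 -191. ] [ 88.  107.6] 89.2 top 4.9 bbox [ 486. -235.] [ 594. -147.]
```

Run:
```python
import cv2,numpy as np
p=np.load("top0.npz")["p"][:,:,::-1]
c=p[115:270,90:390]
cv2.imwrite("pics/crop0.png",cv2.resize(c,(800,413),interpolation=cv2.INTER_CUBIC))
```

```text
(no output)
```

View pics/crop0.png

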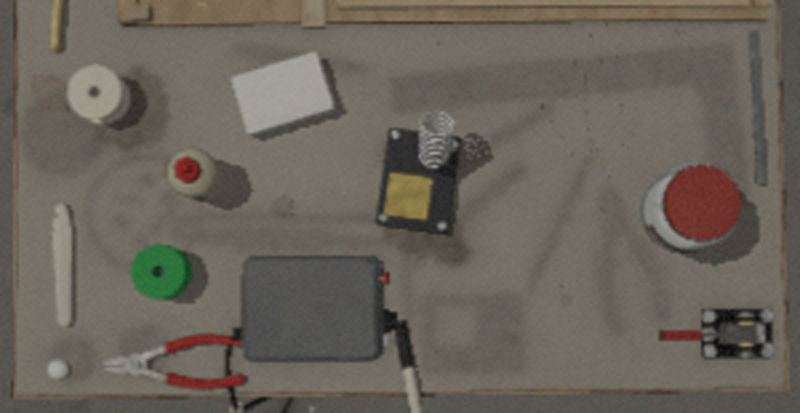

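Run:
```python
from station import robot
from h import *
cm=robot.camera_model("top");z=np.load("top0.npz");p=z["p"];d=z["d"]
W=cloud(cm,d);S=800/512
hsv=cv2.cvtColor(p,cv2.COLOR_RGB2HSV)
def box(m,r):
    o=np.zeros_like(m);s=(slice(int(r[1]/S),int(r[3]/S)+1),slice(int(r[0]/S),int(r[2]/S)+1));o[s]=m[s];
    n,l,st,_=cv2.connectedComponentsWithStats(o.astype(np.uint8));k=1+np.argmax(st[1:,4]);return l==k
# project pixels on plane z=h
K=np.ones_like(d)
def plane(mask,h):
    ray=cloud(cm,K)-cm["position"]; r=ray[mask]; return (cm["position"]+r*((h-cm["position"][2])/r[:,2:3]))[:,:2]
def rep(n,m,h):
    q=plane(m,h);rr=cv2.minAreaRect(q.astype(np.float32));c,_=cv2.minEnclosingCircle(q.astype(np.float32))
    # PCA
    u,s,v=np.linalg.svd(q-q.mean(0),full_matrices=False)
    print(n,m.sum(),"mean",q.mean(0).round(1),"rect",np.round(rr[0],1),np.round(rr[1],1),round(rr[2],1),"circ",np.round(c,1),round(_,1),"pca deg",np.degrees(np.arctan2(v[0,1],v[0,0])).round(1))
red=((hsv[...,0]<10)|(hsv[...,0]>170))&(hsv[...,1]>120)
rep("jarlid",box(red,(505,265,590,335)),119)
rep("cap",box(red,(230,258,285,305)),90)
g=p.astype(int).sum(2)
rep("fid",box(g>400,(160,290,195,380)),8)
rep("block",box(g>450,(265,200,350,268)),26)
rep("spool",box(g>430,(172,208,225,262)),40)
rep("standbase",box((W[...,2]>10)&(g<200),(352,235,435,325)),18)
# frame edge
for col in (180,200,230,260,300): 
    w=W[100:150,col]; print(col,[(round(a[0]),round(a[1]),round(a[2])) for a in w[::3] if a[2]>8][-3:])
R0=robot.get_state()["eef_rot"]
def down(a):
    y=np.array([np.cos(a),np.sin(a),0]);zz=np.array([0,0,-1.]);return np.stack([np.cross(y,zz),y,zz],1)
for n,P,a in [("blockpick",(602.5,68.9,0),16.2),("blockplace",(500,-202,0),-8),("spool",(603.5,254.7,0),20),("spoolpl",(500,-202,26),-8),("bottle",(517,152.5,25),-75+30),("botpl",(589,-214,25),82),("fid",(431,294.5,0),90),("fidpl",(411,-190,0),-8)]:
  for k in (0,180,-180):
    q=robot.inverse_kinematics(P,down(np.radians(a+k)));print(n,a+k,None if q is None else np.round(q,0))
```

```text
jarlid 617 mean [ 479.9 -336.3] rect [ 479.9 -335.7] [69.1 68.1] 44.2 circ [ 479.9 -336.6] 35.8 pca deg -88.7
cap 66 mean [518.6 153. ] rect [519.2 152.6] [20.7 20.6] 0.0 circ [518.2 153.2] 11.7 pca deg 65.0
fid 214 mean [432.6 296.5] rect [430.6 297.1] [120.1  13.7] 0.3 circ [430.6 297.2] 60.2 pca deg -178.3
block 698 mean [602.8  68.9] rect [603.1  68.6] [58.7 88.2] 16.8 circ [602.3  69.5] 50.9 pca deg 106.8
spool 257 mean [602.9 256.4] rect [604.  256.4] [48.1 49.1] 44.9 circ [600.8 256.2] 27.4 pca deg 174.5
standbase 529 mean [511.5 -70.6] rect [512.3 -68.9] [73.4 99.5] 81.8 circ [512.  -69.4] 59.6 pca deg -163.2
180 [(683, 112, 15), (616, 111, 23), (607, 110, 26)]
200 [(622, 56, 28), (614, 56, 26), (606, 56, 27)]
230 [(696, -26, 26), (691, -25, 13), (682, -25, 12)]
260 [(696, -107, 24), (689, -107, 18), (682, -107, 11)]
300 [(695, -216, 23), (689, -217, 14), (681, -217, 13)]
blockpick 16.2 [ -0.  30. 100.  -0.  50. -16.]
blockpick 196.2 None
blockpick -163.8 None
blockplace -8 [-29.  26. 108.  -0.  46. -21.]
blockplace 172 None
blockplace -188 None
spool 20 [17. 33. 93. -0. 54. -3.]
spool 200 None
spool -160 None
spoolpl -8 [-29.  24. 107.  -0.  49. -21.]
spoolpl 172 None
spoolpl -188 None
bottle -45 [  9.  24. 107.  -0.  49.  54.]
bottle 135 [   9.   24.  107.   -0.   49. -126.]
bottle -225 [   9.   24.  107.   -0.   49. -126.]
botpl 82 [ -26.   30.   95.   -0.   55. -108.]
botpl 262 [-26.  30.  95.  -0.  55.  72.]
botpl -98 [-26.  30.  95.  -0.  55.  72.]
fid 90 [ 27.  25. 111.  -0.  44. -63.]
fid 270 [ 27.  25. 111.  -0.  44. 117.]
fid -90 [ 27.  25. 111.  -0.  44. 117.]
fidpl -8 [-34.  21. 119.  -0.  40. -26.]
fidpl 172 [-34.  21. 119.  -0.  40. 154.]
fidpl -188 [-34.  21. 119.  -0.  40. 154.]
```

```bash
cat >> h.py <<'E'
from station import robot
def down(deg):
    a=np.radians(deg);y=np.array([np.cos(a),np.sin(a),0]);zz=np.array([0,0,-1.]);return np.stack([np.cross(y,zz),y,zz],1)
def st(t):
    s=robot.get_state();print(t,"t",round(s["time_s"],2),"pos",s["position"].round(1),"w",round(s["width"],1),"F",s["ft_force"].round(1),flush=True)
ST=np.array([519.4,-69.4]);JR=np.array([479.9,-336.2])
def pick(xy,z,yaw,op,force,zhi=230,close=0):
    robot.command_gripper(op); robot.reach([*xy,zhi],down(yaw)); 
    robot.line_to([*xy,z+40],rate=300); st("above")
    hit=robot.line_to([*xy,z],rate=80,force_limit=12); st(f"down hit={hit}")
    if hit: return False
    robot.command_gripper(close,force); st("closed")
    robot.line_to([*xy,zhi],rate=250); st("lifted")
    return True
def place(xy,z,yaw,op,zhi=230):
    robot.reach([*xy,zhi],down(yaw))
    robot.line_to([*xy,z+40],rate=250); robot.hold(0.2)
    hit=robot.line_to([*xy,z],rate=50,force_limit=10); st(f"placed hit={hit}")
    robot.command_gripper(op); st("open")
    robot.line_to([*xy,zhi],rate=250); st("up")
def snap(n,cam="top",crop=(115,270,90,390)):
    p,d=robot.read_camera(cam); np.savez(n+".npz",p=p,d=d)
    if crop: p=p[crop[0]:crop[1],crop[2]:crop[3]]
    f=800/p.shape[1]; cv2.imwrite(f"pics/{n}.png",cv2.resize(p[:,:,::-1],(800,int(p.shape[0]*f)),interpolation=cv2.INTER_CUBIC))
E
python3 - <<'E'
from h import *
pick((602.6,68.9),0,16.5,76,30)
snap("b1");
E
```

```text
above t 3.92 pos [603.9  68.6  41. ] w 76.1 F [-0.1 -0.5  1.1]
down hit=False t 4.57 pos [6.029e+02 6.890e+01 2.000e-01] w 75.9 F [-0.4  0.   0.5]
closed t 4.83 pos [603.3  68.9   0.7] w 61.8 F [ 0.3 -0.   2.7]
lifted t 5.9 pos [601.5  68.9 228.4] w 62.0 F [ 0.6 -0.1 -0.6]
```

View pics/b1.png

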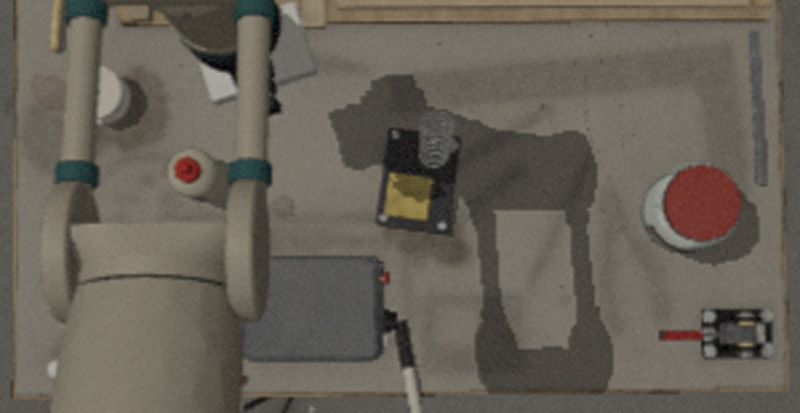

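The block is held: the width reads 62 mm and it shows at about (260,55) in the crop, lifted with the gripper. The stand (420,180) and jar (700,205) haven't moved. I'll place it now.

Run:
```python
from h import *
L=(JR-ST)/np.linalg.norm(JR-ST); yaw=np.degrees(np.arctan2(-L[0],L[1]))  # perpendicular
X=np.array([-L[1],L[0]]); yaw=np.degrees(np.arctan2(X[1],X[0])); C=(ST+JR)/2
print(yaw,C)
place(C,1,yaw,76)
# then spool pick
pick((603.2,255.3),0,20,72,60)
snap("b2")
```

```text
-8.421520879020031 [ 499.65 -202.8 ]
placed hit=True t 8.96 pos [ 498.9 -202.4    0.8] w 61.7 F [-0.4  0.2  3.8]
open t 9.25 pos [ 4.982e+02 -2.020e+02  1.000e-01] w 76.0 F [-0.1 -0.  -0.7]
up t 10.32 pos [ 498.7 -202.3  228.6] w 76.1 F [-0.1  0.4 -0.3]
above t 13.03 pos [604.6 255.   41.2] w 72.1 F [ 1.  -0.2 -0.1]
down hit=False t 13.68 pos [ 6.033e+02  2.554e+02 -2.000e-01] w 72.4 F [0.4 0.2 0.5]
closed t 13.97 pos [604.  255.5   0.8] w 53.6 F [-0.7  0.1  2.7]
lifted t 15.04 pos [601.9 254.9 227.8] w 53.7 F [-0.2 -0.8 -4.2]
```

View pics/b2.png

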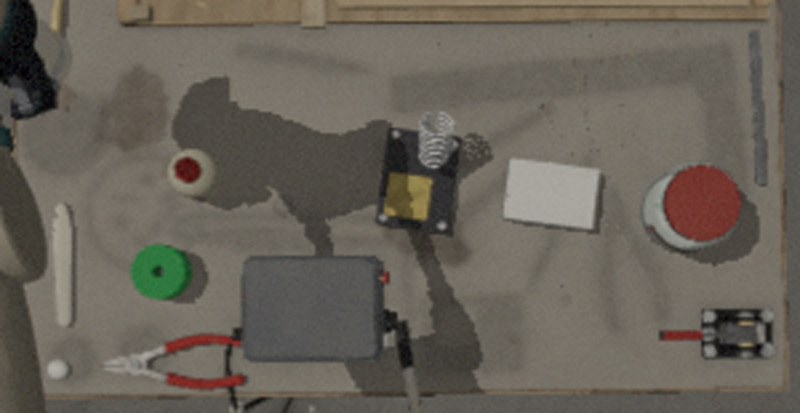

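The block lies flat at (552,194) in the crop, between the stand and the jar. The spool is lifted: the wrist force reads -4 N and the width 53.7 mm. I'll measure the block before setting the spool on it.

```bash
cat >> h.py <<'E'
def measblock(f):
    z=np.load(f+".npz");cm=robot.camera_model("top");p=z["p"];d=z["d"];W=cloud(cm,d)
    m=(p.astype(int).sum(2)>400)&(abs(W[...,0]-500)<80)&(abs(W[...,1]+203)<80)
    n,l,s,_=cv2.connectedComponentsWithStats(m.astype(np.uint8));m=l==1+np.argmax(s[1:,4])
    ray=cloud(cm,np.ones_like(d))-cm["position"];r=ray[m];q=(cm["position"]+r*((26-cm["position"][2])/r[:,2:3]))[:,:2]
    rr=cv2.minAreaRect(q.astype(np.float32));print("block",q.mean(0).round(1),np.round(rr[0],1),np.round(rr[1],1),round(rr[2],1),"z",np.median(W[m][:,2]).round(1)); return q.mean(0)
E
python3 - <<'E'
from h import *
B=measblock("b2")
place(B,27,-8.4,72)
pick((518,152.8),26,-45,72,40)
snap("b3")
E
```

```text
block [ 498.  -202.5] [ 498.2 -202.6] [90.6 60.9] 82.0 z 27.0
placed hit=True t 18.57 pos [ 497.3 -202.1   27.4] w 53.5 F [-0.2  0.1  4.8]
open t 18.88 pos [ 496.1 -201.4   26.2] w 72.1 F [-0.9  0.7 -0.3]
up t 19.85 pos [ 497.2 -202.   228.7] w 72.3 F [-0.3  0.5  0.5]
above t 22.1 pos [519.3 152.3  66.7] w 72.0 F [ 0.2 -0.5 -0.2]
down hit=True t 22.59 pos [519.6 153.   29.4] w 71.7 F [ 2.1 -0.   4.6]
```

View pics/b3.png

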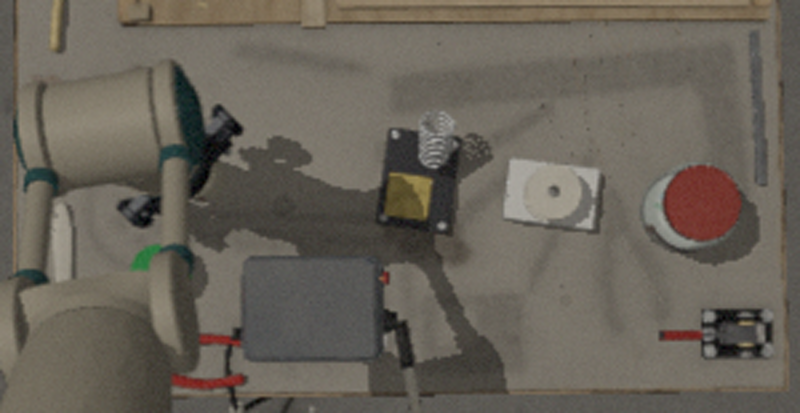

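The force stop fired because the bottle cap met the gripper body, with the TCP at 29 mm. I'll raise the grip to 37 mm and grasp there. The spool sits centred on the block at (552,191).

Run:
```python
from h import *
x=robot.get_state()["position"][:2]
robot.line_to([518,152.8,37.5],rate=60); st("raised")
robot.command_gripper(0,45); st("closed")
robot.line_to([518,152.8,230],rate=200); st("lifted")
snap("b4","scene",None)
snap("b4t")
```

```text
raised t 22.95 pos [518.3 152.9  38.1] w 72.1 F [-0.2  1.  -0.5]
closed t 23.29 pos [518.1 152.8  37.6] w 47.0 F [ 0.5 -0.7  2.8]
lifted t 24.41 pos [517.1 152.6 228.6] w 47.1 F [-0.3  0.3 -1.5]
```

View pics/b4.png

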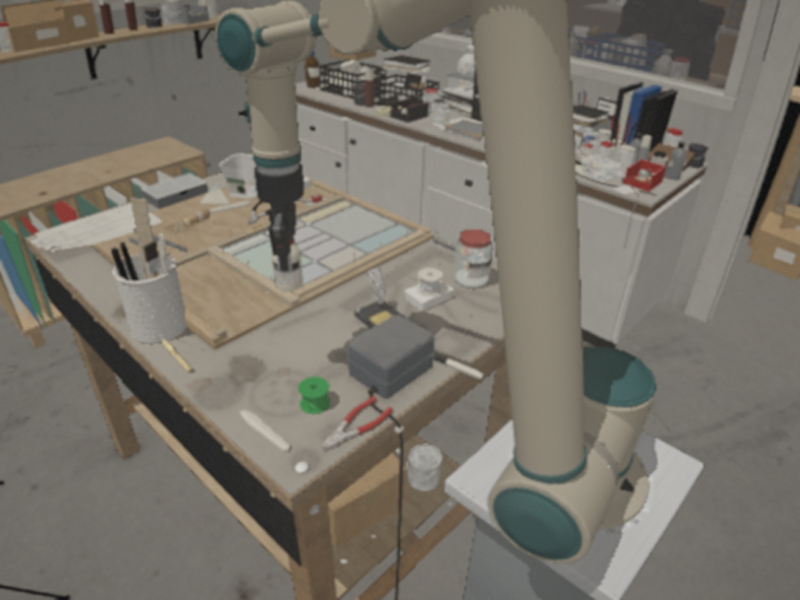

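View pics/b4t.png

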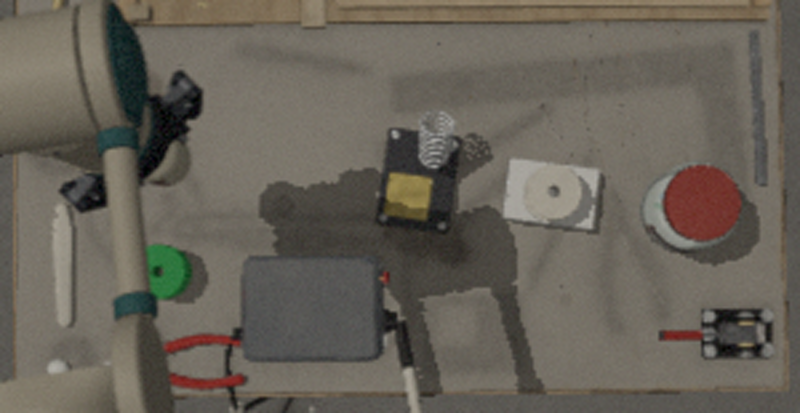

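The bottle is held upright (scene view, about (287,265)), and the spool stands on the block at (430,275). Next I'll check the spool centre, place the bottle, then fetch the fid.

Run:
```python
from h import *
z=np.load("b4t.npz");cm=robot.camera_model("top");W=cloud(cm,z["d"])
m=(W[...,2]>50)&(abs(W[...,0]-500)<45)&(abs(W[...,1]+203)<45)
q=W[m];print("spool",q.mean(0).round(1),cv2.minEnclosingCircle(q[:,:2].astype(np.float32)))
B=np.array([498.1,-202.5]);X=np.array([np.cos(np.radians(-8.4)),np.sin(np.radians(-8.4))])
T=B+90*X; print(T)
place(T,38,-98.4,70)
pick((431,295.8),1,91,50,40)
snap("b5")
```

```text
spool [ 496.3 -201.2   67.4] ((496.1597900390625, -201.33502197265625), 27.502899169921875)
[ 587.13450997 -215.64747257]
placed hit=False t 27.82 pos [ 587.3 -215.7   37.9] w 46.9 F [-0.3  0.  -0.3]
open t 28.17 pos [ 587.3 -215.7   38.1] w 70.3 F [-0.2  0.6 -0.8]
up t 29.08 pos [ 586.3 -215.2  228.5] w 70.0 F [-0.3 -0.3 -0.6]
above t 32.24 pos [432.1 296.   41.7] w 49.7 F [-0.3  0.5  0.2]
down hit=False t 32.89 pos [431.4 296.    1.4] w 50.0 F [-0.3 -0.4  0.6]
closed t 33.28 pos [431.5 296.    1.7] w 17.3 F [-0.8 -0.5  6.1]
lifted t 34.35 pos [430.  295.3 228.5] w 17.0 F [-0.5  0.1 -0.7]
```

View pics/b5.png

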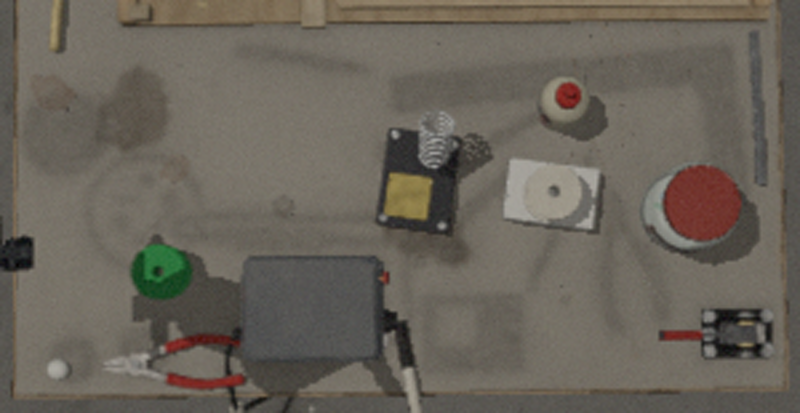

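Run:
```python
from h import *
snap("b6","scene",(60,260,60,330))
```

```text
(no output)
```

View pics/b6.png

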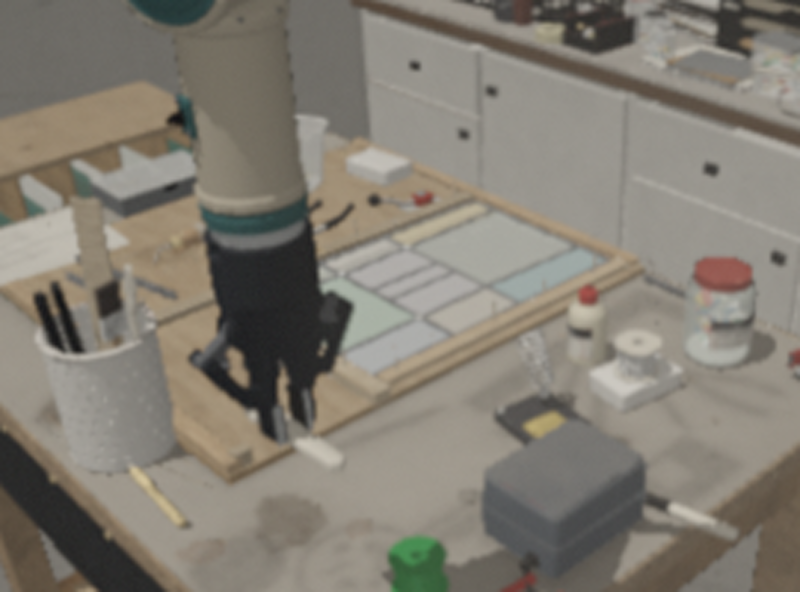

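The fid is held level between the fingers at about (310,445). The bottle at (588,325) and the spool on its block at (638,365) stand upright. I'll place the fid now.

Run:
```python
from h import *
B=np.array([498.1,-202.5]);X=np.array([np.cos(np.radians(-8.4)),np.sin(np.radians(-8.4))])
T=B-90*X; print(T)
place(T,1.5,-8.4,40)
robot.reach([300,250,260],down(30)); st("away")
snap("b7");snap("b7s","scene",(100,260,150,390))
cm=robot.camera_model("top");z=np.load("b7.npz");p=z["p"];W=cloud(cm,z["d"]);ray=cloud(cm,np.ones_like(z["d"]))-cm["position"];g=p.astype(int).sum(2)
def near(m,xy,r):
    m=m&(np.hypot(W[...,0]-xy[0],W[...,1]-xy[1])<r);n,l,s,_=cv2.connectedComponentsWithStats(m.astype(np.uint8));return l==1+np.argmax(s[1:,4])
def pl(m,h): r=ray[m];return (cm["position"]+r*((h-cm["position"][2])/r[:,2:3]))[:,:2].astype(np.float32)
f=pl(near(g>370,T,80),8);print("fid",f.mean(0),cv2.minAreaRect(f))
b=W[(W[...,2]>20)&(np.hypot(W[...,0]-587,W[...,1]+216)<45)];print("bottle",cv2.minAreaRect(b[:,:2].astype(np.float32)),b[:,2].max())
hsv=cv2.cvtColor(p,cv2.COLOR_RGB2HSV);red=((hsv[...,0]<10)|(hsv[...,0]>170))&(hsv[...,1]>120)
print("cap",pl(near(red,(587,-216),60),90).mean(0),"jar",pl(near(red,JR,60),119).mean(0))
bl=W[(W[...,2]>14)&(W[...,2]<45)&(np.hypot(W[...,0]-498,W[...,1]+202)<62)]
print("block",cv2.minAreaRect(bl[:,:2].astype(np.float32)))
sp=W[(W[...,2]>50)&(np.hypot(W[...,0]-498,W[...,1]+202)<40)];print("spool",cv2.minEnclosingCircle(sp[:,:2].astype(np.float32)),np.median(sp[:,2]))
```

```text
[ 409.06549003 -189.35252743]
placed hit=True t 38.09 pos [ 408.4 -188.9    1.7] w 16.9 F [-0.9 -0.6  5.4]
open t 38.44 pos [ 407.8 -188.6    1.2] w 39.8 F [ 0.6  1.1 -0.2]
up t 39.51 pos [ 408.2 -188.8  228.8] w 39.7 F [ 0.3 -0.5  0.3]
away t 41.17 pos [300.5 249.6 259.8] w 39.7 F [ 0.8  0.2 -0. ]
fid [ 407.30902 -188.87166] ((407.1640319824219, -187.43235778808594), (123.78629302978516, 17.865615844726562), 83.7420425415039)
bottle ((587.0391845703125, -213.88751220703125), (46.786048889160156, 48.181129455566406), 44.15248107910156) 107.11157824727547
cap [ 587.15485 -214.76242] jar [ 479.94217 -336.34332]
block ((497.7027282714844, -202.82559204101562), (92.48442840576172, 62.48796081542969), 82.07550048828125)
spool ((496.5885009765625, -200.9464569091797), 27.53298568725586) 67.34225124317777
```

View pics/b7.png

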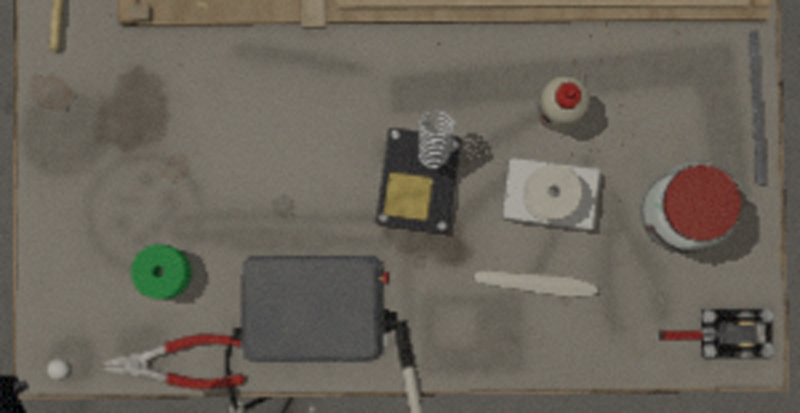

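View pics/b7s.png

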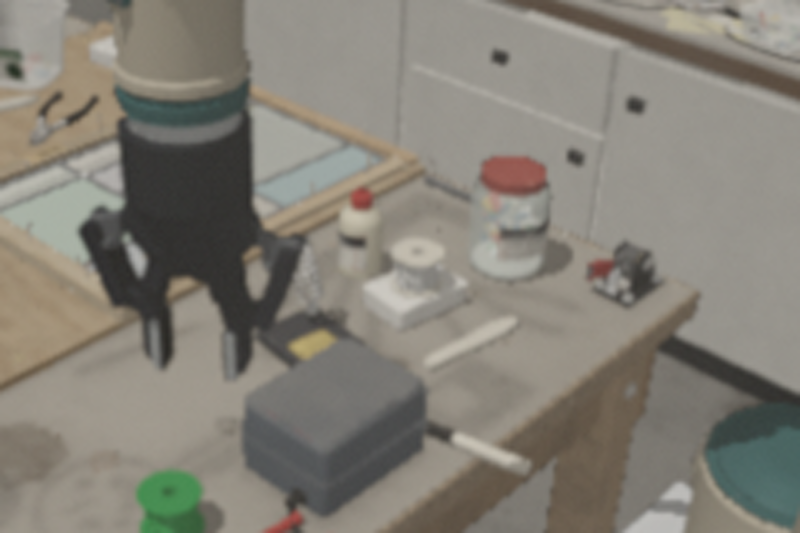

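All four objects are in place: bottle at (566,100), block and spool at (552,193), fid at (536,283) in the crop. The jar, pliers and strip look unchanged and the arm is clear, so I'm handing in.

Run:
```python
from h import *
print(robot.hand_in()); st("end")
```

```text
the job is handed in; nothing more can be done
None
the job is handed in; nothing more can be done
```

The soldering place is set out and the job is handed in, at about 41 s on the robot's clock (limit 115 s). My last check, from the top camera with the arm clear, put everything inside the limits:

| Object | Measured | Limit |
|---|---|---|
| Block | about 2 mm from midway between stand and jar, length within about 1° of their line | 15 mm, 11° |
| Spool | upright, top at 67 mm, about 2 mm off the block's centre | 12 mm |
| Bottle | upright behind the block, about 90 mm middle to middle, near its midline | 75–105 mm, 15 mm |
| Fid | flat in front of the block, about 91 mm middle to middle, about 2° off parallel | 75–105 mm, 11° |
| Jar | within about 0.2 mm of where it started | 20 mm |

I checked the pliers and lead strip by eye only; neither looked moved.

- **Bottle:** on the first try the cap touched the gripper body, and the force stop caught it at about 5 N. I gripped it higher on the second try.
- **Fid and spool:** the fingers closed to 17 mm on the 21 mm fid and to 53.6 mm on the 55 mm spool. Both were held level and lie or stand correctly.

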